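# Put the knocked-over polishing station back in order

### The job

Someone knocked this specimen-preparation bench: stand the tipped square bottle upright again in the aluminium lane, about midway between the two round jars, setting it down gently. Lay the stray spatula flat in the grey tray, next to and parallel with the spatula already there, blade pointing the same way. Leave everything else where it is.

Things in the scene. Friction and masses are not known exactly. Their poses are not given: they have to be found in the camera images.
- bottle: Tipped square bottle, white plastic, about 0.3 kg, lying on a flat side on the bench, cap roughly towards the robot. Body 54 x 54 mm, 100 mm tall; shoulder to 112 mm; round grey cap, 30 mm diameter, to 130 mm. Origin: centre of its base; z runs from base to cap, x and y are normal to its flat sides. Centre of mass about 53 mm from the base.
- rack: Aluminium lane fixed on the bench, 120 mm deep (x), 420 mm long (y); origin: centre of its underside. Floor top 3 mm above the bench, 110 mm wide between two lips along y, each 5 mm thick, tops 8 mm above the bench; ends open. Jars stand in it near y = +120 and -120 mm: the gap between them is about 180 mm, its middle near the origin.
- jar_left: Round white jar with grey lid, 60 mm diameter, 60 mm tall, standing in the lane on its left (+y) part; origin at the centre of its underside. Leave it.
- jar_right: Round white jar like the other, 60 mm diameter, 60 mm tall, standing in the lane on its right (-y) part; origin at the centre of its underside. Leave it.
- vial: Small amber vial, 36 mm diameter, 55 mm tall, standing at the lane's right end beyond the right jar; origin at the centre of its underside. Leave it.
- spatula: Stray spatula lying flat on the bench, blade roughly to the left, 150 mm long, 60 g: black handle 85 mm long, 20 wide, 18 high; steel blade 65 mm long, 16 wide, 4 thick. Origin: on its underside, midway along the 150 mm; x points to the blade's tip (x = +75 mm), the handle fills x = -75 to +10 mm, z up.
- spatula_grip (a point): Grip point on the stray spatula's handle, 20 mm from the spatula's origin towards the handle end, 9 mm above its underside; axes as the spatula's.
- spatula_tip (a point): Tip of the stray spatula's blade, 75 mm from its origin, 2 mm above its underside.
- tray: Grey plastic tray fixed on the bench, open on top, 140 mm across (x), 200 mm long (y), walls 5 mm thick and 14 mm high, inner floor 5 mm above the bench; origin: centre of its underside. The other spatula lies along its y at about x = -30 mm, blade to -y (right); the free half is around x = +30 mm.
- spatula_rest: The spatula already in the tray, identical to the stray one (same size and axes), lying along the tray, blade to the tray's -y. Leave it.
- mount_a: Black specimen mount: disc 32 mm diameter, 20 mm high, on the bench between the stray spatula and the bottle; origin at the centre of its underside. Leave it.
- mount_b: Another such specimen mount, on the bench right of the lane. Leave it.
- eyepiece: Black microscope eyepiece, 40 mm diameter, 55 mm tall, standing on the bench left of the lane; origin at the centre of its underside. Leave it.

How it is judged:
At the end, for the whole second after the job is handed in: Bottle released, still and upright (within 6 deg), flat on the lane floor, its centre within 50 mm of the lane's middle along the lane. Stray spatula released, still, flat on the tray floor and wholly inside, within 15 deg of parallel to the other, blade to the same side (angle between bottle's own z axis and vertical below 0.1 rad and x of bottle in the frame of rack between -0.034 and 0.034 m and y of bottle in the frame of rack between -0.05 and 0.05 m and z of bottle in the frame of rack between -0.001 and 0.007 m and linear speed of each of bottle, spatula below 0.02 m/s and angular speed of bottle below 0.1 rad/s and x of spatula in the frame of tray between -0.056 and 0.056 m and y of spatula in the frame of tray between -0.026 and 0.026 m and z of spatula in the frame of tray below 0.009 m and angle between spatula's own z axis and vertical below 0.12 rad and angle between the x axis of spatula and the x axis of spatula_rest, either way round below 0.26 rad and y of spatula_tip in the frame of tray below -0.02 m); the robot touches nothing.
It fails at once if a bystander is pushed more than 30 mm (distance of any of jar_left, jar_right, vial, mount_a, mount_b, eyepiece, spatula_rest from where it was at the start of the episode above 0.03 m).
It fails at once if a bystander is knocked over (angle between any of jar_left, jar_right, vial, mount_a, mount_b, eyepiece, spatula_rest's own z axis and vertical above 0.5 rad).
It fails at once if the bottle is slammed onto the lane (more than 120 N) (contact force between bottle and rack above 120 N).
It fails at once if the bottle is let fall: it moves faster than 0.6 m/s out of the fingers (contact force between the fingers and bottle below 0.05 N and linear speed of bottle above 0.6 m/s).
It also fails if it takes over 58 s, if anything falls off the work surface, if the arm or the gripper's body presses on something with over 40 N, if the wrist force passes 120 N, or if a joint passes its speed limit or range.

### The arm

A 6-joint arm with a two-finger parallel gripper is mounted at the origin on the work surface. World frame = base frame: x ahead of the robot, y to its left, z up, the work surface at z = 0. Lengths are in m, angles in rad, forces in N, time in s.
With the tool pointing down it reaches from about 0.275 to 0.725 m from the base axis. Payload 15.9 kg.
Tool frame: the origin (TCP) lies at the centre of the arm's flange, where the gripper is bolted on; the fingertips stand 173 mm ahead of it and the grasp point (between the pads) lies arm.tcp_to_grasp ahead of it (arm.tcp_to_grasp is the distance from the TCP to the grasp point, in m); z points along the fingers, y is the line along which they close (so a half turn about z gives the same grasp; the last joint's range is limited). The gripper opens to 85 mm and grips with 20 to 120 N. Pads are 22 mm wide; open, the fingers measure 114 mm over their backs; the gripper's body (76 mm by 85 mm) begins 54 mm behind the grasp point. The pads swing forward as they close: fully open they stand 13 mm farther back than shut.
Start: joints at [1.193, 0.213, -0.034, 1.323, 0, 1.571], TCP at [0.184, 0.465, 0.405] pointing down, gripper open.
Joint ranges: [-2.98, 2.98], [-0.74, 1.72], [-1.14, 1.35], [-2.1, 2.04], [-1.57, 1.44], [-3.14, 3.14]. Speed limits (rad/s): [1.89, 1.89, 2.39, 2.57, 3.14, 3.14].

### API

Orientations are given as a 3x3 rotation matrix whose columns are the frame's x, y, z axes.
In Python, from rig import arm gives the robot as it stands.
- The arm moves only by the tool play_rows, never from a script. Its argument "deltas" is a list that holds one entry, the list of rows, each a list of 7 numbers: the shift along the world's x, y, z in m, then the turn, a rotation vector about the world's x, y, z in degrees, then the opening, from 0 (shut) to 1 (fully open). A call has 1 to 20 rows; each row shifts and turns the commanded pose from where the row before left it; what a row does not reach is not made up. A row lasts 1/10 s, in which the tool goes at most 50 mm and 8.59 degrees, less where a joint would pass 70% of its speed; a pose out of reach is approached as far as the arm can. A call with a gripper value outside its range is refused whole. The fingers move at their own pace and stop on an object; "grip_force" is the grip in N (left out, the last holds). Time passes only in rows, so rows that do not move let the fingers close. It gives the time, the measured TCP pose, the force, the opening and the grip force at its end, in the units of the state.
- arm.observe(): the state, without advancing time (a new reading comes with each control period).
- arm.capture(name): name is "side" or "top" or "wrist"; returns the picture (420x560x3 uint8, red, green, blue); there is no depth.
- arm.camera_info(name): a dict with "fov_y" (degrees; the focal length in pixels is half the picture's height over the tangent of half this angle, whatever the lens; pixels are square), "cx", "cy" (the principal point, pixels), "camera_from_world" (4x4, takes a point from world to camera coordinates); the wrist camera has in their place "tool_from_camera" (4x4, takes a point from camera to tool coordinates, whose origin is the TCP and whose axes are the flange's). Camera axes: x right, y up, looking along -z (the intrinsics and any distortion apply to the point x, -y, -z); pixel columns grow to the right and rows downward; lengths in m; the calibration is good to about 2 mm. A picture is of the moment at which its call begins: read the wrist's pose just before it. camera_info takes no time and is no camera call.
- arm.job_done(): hands the job in; it is judged then, once.
The state is a dict: "time_s": time; "joint_pos": joint angles; "joint_vel": joint speeds; "joint_efforts": joint torques, N m; "position": TCP position; "tool_rot": TCP orientation; "ft_force": force on the tool from outside, world axes, zero at the start; "wrist_torque": the same for the moment, N m; "gripper_width": finger opening in m; "grip_force": force on a finger pad.
Only numpy, scipy, OpenCV 4.12 (cv2) and the standard library are available. Lean on these libraries where they do the work, as an engineer would, in place of code of your own. Each camera call takes 0.05 s, during which the arm holds its last target. There are 200 camera calls.

## Working session

There is one attempt and no reset: what is moved stays moved. The work goes in short steps, Python scripts to look and compute and a tool call to move; the robot and the scene stay as the last step left them, time stands still between calls to the robot, and variables do not carry over. Pictures are saved under pics/ and viewed, at most 10 in all, crops included, and the job is handed in when it is done.

Besides the shell and the picture viewer there is one more tool, called after "Call:" by a JSON object that holds its "method" and its "body", one argument or row to a line. play_rows: Moves the arm, as the interface text tells. Its arguments: {"type":"object","properties":{"deltas":{"type":"array","items":{"type":"array","items":{"type":"array","items":{"type":"number"}}}},"grip_force":{"type":"number"}},"required":["deltas"]}

```bash
mkdir -p pics; ls; python3 - <<'E'
from rig import arm
import cv2
for n in("top","side"):
    cv2.imwrite(f"pics/{n}0.png",cv2.resize(arm.capture(n)[:,:,::-1],(800,600),interpolation=cv2.INTER_CUBIC))
    print(n,arm.camera_info(n))
print(arm.camera_info("wrist"),arm.tcp_to_grasp,arm.observe())
E
```

```text
pics
top {'fov_y': 42.17231735684018, 'cx': 272.9088111636077, 'cy': 211.19727885858904, 'camera_from_world': array([[ 0.02436464, -0.99966291, -0.00896852, -0.06767647],
       [ 0.99610326,  0.02351528,  0.08500197, -0.59869469],
       [-0.08476242, -0.01100462,  0.99634042, -1.21834972],
       [ 0.        ,  0.        ,  0.        ,  1.        ]])}
side {'fov_y': 45.47269674429997, 'cx': 276.29356805014606, 'cy': 215.03576042855187, 'camera_from_world': array([[ 0.96456785, -0.26304516,  0.02039856, -0.56263115],
       [ 0.17884948,  0.70874801,  0.68241418, -0.10124548],
       [-0.19396319, -0.65458651,  0.73068104, -1.21920822],
       [ 0.        ,  0.        ,  0.        ,  1.        ]])}
{'fov_y': 60.086806402352785, 'cx': 283.438553839455, 'cy': 212.70511555158924, 'tool_from_camera': array([[ 5.38837477e-04,  9.49608875e-01,  3.13436907e-01,
         8.04641407e-02],
       [ 9.99999729e-01, -3.54380385e-04, -6.45471442e-04,
         4.63022080e-04],
       [-5.01869518e-04,  3.13437170e-01, -9.49608808e-01,
         3.01161654e-02],
       [ 0.00000000e+00,  0.00000000
[... 202 characters left out ...]
), 'joint_vel': array([-3.97743529e-04,  5.08412452e-05,  1.88754312e-03, -1.70744600e-03,
        8.13078637e-04,  4.18317329e-04]), 'joint_efforts': array([ 5.68662253e-04, -6.87254477e+01,  4.87804627e+01,  1.23386041e-02,
        8.08188656e-05,  7.07181334e-05]), 'position': array([0.18439204, 0.46461214, 0.40430092]), 'tool_rot': array([[-9.29467663e-01,  3.68903433e-01, -3.47380440e-04],
       [ 3.68903596e-01,  9.29467240e-01, -8.86972287e-04],
       [-4.32838303e-06, -9.52561953e-04, -9.99999546e-01]]), 'ft_force': array([ 0.09407388, -0.17598737, -0.83013434]), 'wrist_torque': array([ 0.00326529, -0.02468612, -0.00635716]), 'grip_force': 0.0, 'gripper_width': 0.08582187224647102}
```

View pics/top0.png

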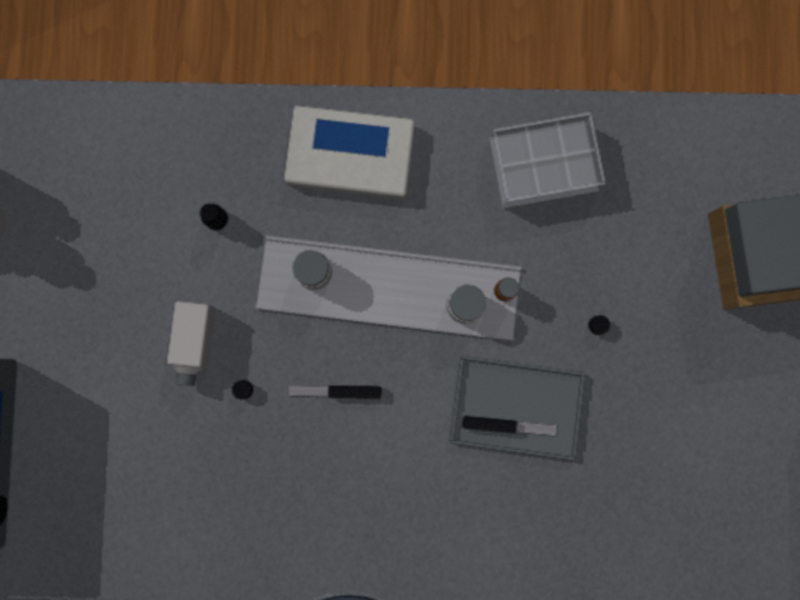

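View pics/side0.png

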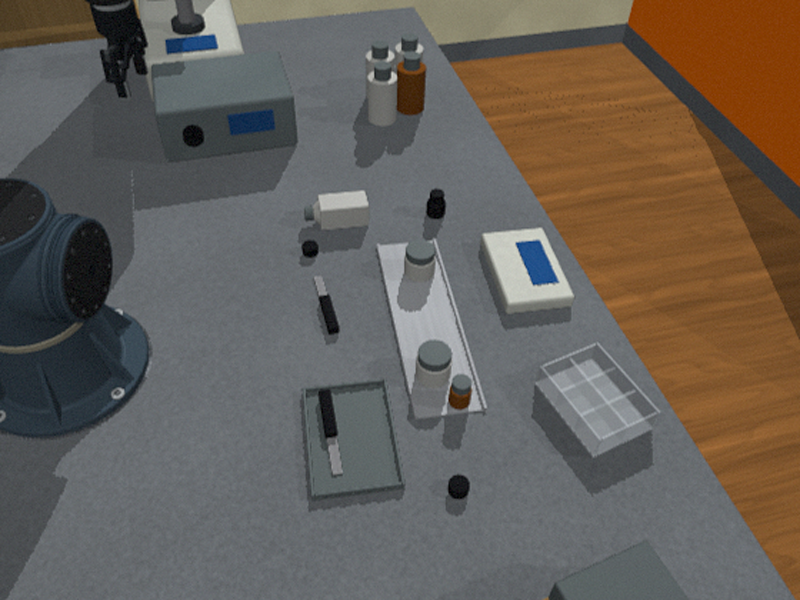

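The top view shows the bottle at about (188,340) with its cap at (186,378), the spatula running from (290,391) to (381,392), the lane with corners (265,238), (522,270), (514,340), (258,310), and the tray with corners (460,360), (583,374), (577,459), (454,446). I'll enlarge these areas to read them more precisely.

```bash
cat > h.py <<'E'
import numpy as np, cv2
from rig import arm
def ray(name,u,v,obs=None):
    i=arm.camera_info(name); f=210/np.tan(np.radians(i["fov_y"]/2))
    d=np.array([(u-i["cx"])/f,-(v-i["cy"])/f,-1])
    if name=="wrist":
        T=np.eye(4);T[:3,:3]=obs["tool_rot"];T[:3,3]=obs["position"];M=T@i["tool_from_camera"]
    else: M=np.linalg.inv(i["camera_from_world"])
    return M[:3,3],M[:3,:3]@d
def px(name,u,v,z,obs=None):
    o,d=ray(name,u,v,obs); return o+d*(z-o[2])/d[2]
def crop(img,x0,y0,w,h,s,fn):
    c=cv2.resize(img[y0:y0+h,x0:x0+w,::-1],None,fx=s,fy=s,interpolation=cv2.INTER_CUBIC)
    c=np.clip(c.astype(float)*1.5,0,255); cv2.imwrite(fn,c)
E
python3 - <<'E'
from h import *
im=arm.capture("top")
crop(im,110,200,200,95,4,"pics/c1.png")
crop(im,170,155,266,180,3,"pics/c2.png")
E
```

```text
[ WARN:0@0.436] global loadsave.cpp:1063 imwrite_ Unsupported depth image for selected encoder is fallbacked to CV_8U.
```

View pics/c1.png

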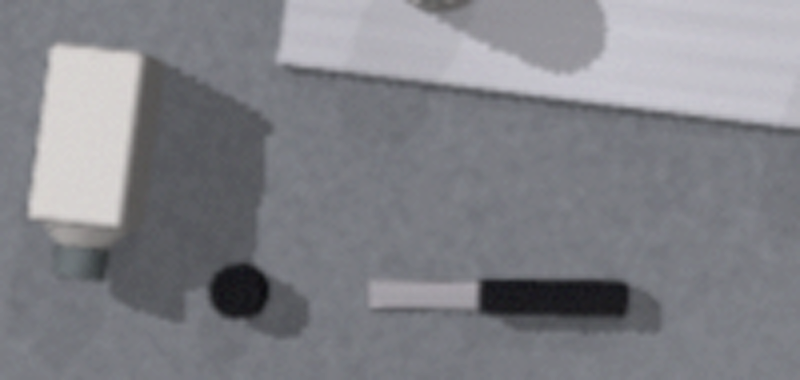

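View pics/c2.png

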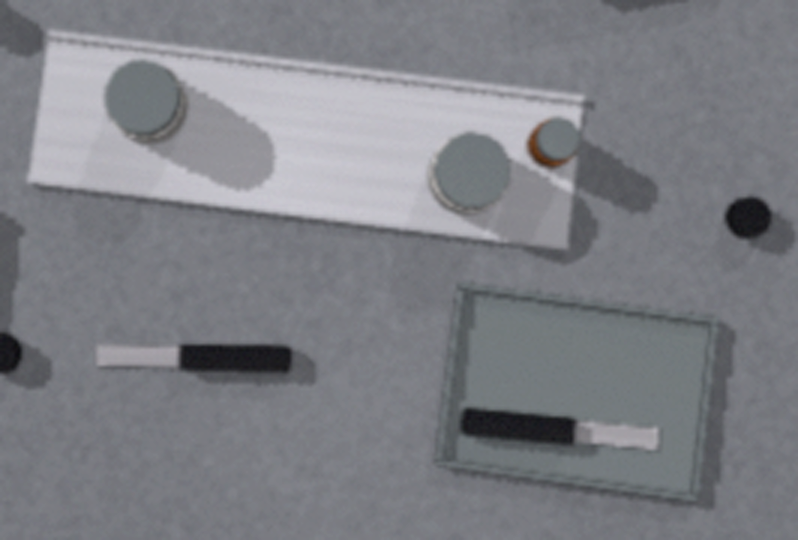

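c1 shows the bottle's top face with corners (53,46), (143,52), (123,228), (31,217) and the spatula from its tip at (369,295) to its handle end at (628,299). c2 shows the lane corners, the jar lids at (144,97) and (474,173), the tray corners, and the resting spatula from (462,422) to (658,438).

```bash
python3 - <<'E'
from h import *
np.set_printoptions(precision=4,suppress=True)
C1=lambda p,z: px("top",110+p[0]/4-.375,200+p[1]/4-.375,z)
C2=lambda p,z: px("top",170+p[0]/3-.33,155+p[1]/3-.33,z)
def rep(n,a):
    a=np.array(a); print(n,a[:,:2].tolist() and a[:,:2].round(4).tolist(),"mean",a.mean(0)[:2],"len",np.linalg.norm(np.diff(a,axis=0),axis=1))
    for i in range(len(a)-1):
        d=a[i+1]-a[i]; print("   ang",round(np.degrees(np.arctan2(d[1],d[0])),1))
rep("bottle",[C1(p,.054) for p in[(53,46),(143,52),(123,228),(31,217)]])
rep("cap",[C1((80,278),.027)])
rep("spat",[C1((369,295),.004),C1((479,297),.012),C1((628,299),.015)])
rep("rack",[C2(p,.008) for p in[(46,31),(588,101),(570,248),(28,183)]])
rep("jars",[C2(p,.06) for p in[(144,97),(474,173)]])
rep("tray",[C2(p,.014) for p in[(458,285),(718,320),(696,500),(436,465)]])
rep("rest",[C2((658,438),.009),C2((576,431),.016),C2((462,422),.02)])
rep("mount",[C1((239,291),.02)])
E
```

```text
bottle [[0.5899, 0.2818], [0.5878, 0.2312], [0.4896, 0.238], [0.4944, 0.2894]] mean [0.5404 0.2601] len [0.0506 0.0984 0.0517]
   ang -92.5
   ang 176.1
   ang 84.6
cap [[0.4607, 0.2679]] mean [0.4607 0.2679] len []
spat [[0.4544, 0.107], [0.4551, 0.0429], [0.4562, -0.0424]] mean [0.4552 0.0358] len [0.0646 0.0853]
   ang -89.4
   ang -89.3
rack [[0.705, 0.1548], [0.6599, -0.2669], [0.5459, -0.2543], [0.5861, 0.1642]] mean [ 0.6242 -0.0506] len [0.4241 0.1147 0.4204]
   ang -96.1
   ang 173.7
   ang 84.5
jars [[0.6484, 0.0708], [0.5975, -0.1751]] mean [ 0.623  -0.0522] len [0.2511]
   ang -101.7
tray [[0.5154, -0.1684], [0.4937, -0.3663], [0.3582, -0.3502], [0.3793, -0.1541]] mean [ 0.4367 -0.2597] len [0.1991 0.1364 0.1973]
   ang -96.3
   ang 173.2
   ang 83.9
rest [[0.4034, -0.3224], [0.4076, -0.2591], [0.4124, -0.1726]] mean [ 0.4078 -0.2514] len [0.0638 0.0867]
   ang 86.2
   ang 86.8
mount [[0.4554, 0.1788]] mean [0.4554 0.1788] len []
```

Call:
{"method": "play_rows", "body": {
  "deltas": [
    [[0.0136,-0.0226,-0.007,0,0,-3.4,0.6],[0.0136,-0.0226,-0.007,0,0,-3.4,0.6],[0.0136,-0.0226,-0.007,0,0,-3.4,0.6],[0.0136,-0.0226,-0.007,0,0,-3.4,0.6],[0.0136,-0.0226,-0.007,0,0,-3.4,0.6],[0.0136,-0.0226,-0.007,0,0,-3.4,0.6],[0.0136,-0.0226,-0.007,0,0,-3.4,0.6],[0.0136,-0.0226,-0.007,0,0,-3.4,0.6],[0.0136,-0.0226,-0.007,0,0,-3.4,0.6],[0.0136,-0.0226,-0.007,0,0,-3.4,0.6],[0.0136,-0.0226,-0.007,0,0,-3.4,0.6],[0.0136,-0.0226,-0.007,0,0,-3.4,0.6],[0.0136,-0.0226,-0.007,0,0,-3.4,0.6],[0.0136,-0.0226,-0.007,0,0,-3.4,0.6],[0.0136,-0.0226,-0.007,0,0,-3.4,0.6],[0.0136,-0.0226,-0.007,0,0,-3.4,0.6],[0.0136,-0.0226,-0.007,0,0,-3.4,0.6],[0.0136,-0.0226,-0.007,0,0,-3.4,0.6],[0.0136,-0.0226,-0.007,0,0,-3.4,0.6],[0.0136,-0.0226,-0.007,0,0,-3.4,0.6]]
  ],
  "grip_force": 40
}}

```text
time_s: 2.15
position: [0.4568, 0.0117, 0.2643]
tool_rot: [[-0.004, 1.0, -0.0], [1.0, 0.004, 0.0], [0.0, -0.0, -1.0]]
ft_force: [0.2, -0.4, -0.1]
gripper_width: 0.0514
grip_force: 0.0
```

Call:
{"method": "play_rows", "body": {
  "deltas": [
    [[-0.001,0,-0.02,0,0,0.5,0.6],[0,0,-0.02,0,0,0,0.6],[0,0,-0.02,0,0,0,0.6],[0,0,-0.015,0,0,0,0.6],[0,0,-0.008,0,0,0,0.6],[0,0,-0.003,0,0,0,0.6],[0,0,0,0,0,0,0.1],[0,0,0,0,0,0,0.1],[0,0,0,0,0,0,0.1],[0,0,0,0,0,0,0.1],[0,0,0,0,0,0,0.1],[0,0,0,0,0,0,0.1],[0,0,0,0,0,0,0.1]]
  ]
}}

```text
time_s: 3.45
position: [0.4559, 0.0128, 0.1795]
tool_rot: [[-0.015, 1.0, 0.002], [1.0, 0.015, 0.0], [0.0, 0.002, -1.0]]
ft_force: [-0.8, 0.3, 7.3]
gripper_width: 0.0189
grip_force: 40.2
```

Call:
{"method": "play_rows", "body": {
  "deltas": [
    [[0,0,0.01,0,0,0,0.1],[0,0,0.025,0,0,0,0.1],[0,0,0.03,0,0,0,0.1],[0,-0.0125,0,0,0,8.4,0.1],[0,-0.0125,0,0,0,8.4,0.1],[0,-0.0125,0,0,0,8.4,0.1],[0,-0.0125,0,0,0,8.4,0.1],[0,-0.0125,0,0,0,8.4,0.1],[0,-0.0125,0,0,0,8.4,0.1],[0,-0.0125,0,0,0,8.4,0.1],[0,-0.0125,0,0,0,8.4,0.1],[0,-0.0125,0,0,0,8.4,0.1],[0,-0.0125,0,0,0,8.4,0.1],[0,-0.0125,0,0,0,8.4,0.1],[0,-0.0125,0,0,0,8.4,0.1],[0,-0.0125,0,0,0,8.4,0.1],[0,-0.0125,0,0,0,8.4,0.1],[0,-0.0125,0,0,0,8.4,0.1],[0,-0.0125,0,0,0,8.4,0.1],[0,-0.0125,0,0,0,8.4,0.1]]
  ]
}}

```text
time_s: 5.45
position: [0.4554, -0.2003, 0.2446]
tool_rot: [[-0.588, -0.809, 0.001], [-0.809, 0.588, -0.0], [-0.0, -0.001, -1.0]]
ft_force: [-0.1, 0.2, -0.9]
gripper_width: 0.019
grip_force: 39.3
```

Call:
{"method": "play_rows", "body": {
  "deltas": [
    [[0.001,-0.0106,0,0,0,8,0.1],[0.001,-0.0106,0,0,0,8,0.1],[0.001,-0.0106,0,0,0,8,0.1],[0.001,-0.0106,0,0,0,8,0.1],[0,0,0,0,0,0,0.1],[0,0,0,0,0,0,0.1]]
  ]
}}

```text
time_s: 6.05
position: [0.4593, -0.242, 0.2442]
tool_rot: [[-0.081, -0.997, 0.0], [-0.997, 0.081, 0.0], [-0.0, -0.0, -1.0]]
ft_force: [-0.3, 0.4, -1.1]
gripper_width: 0.0188
grip_force: 39.3
```

```bash
python3 - <<'E'
from h import *
crop(arm.capture("top"),170,155,266,180,3,"pics/c3.png")
print(arm.observe()["joint_pos"])
E
```

```text
[-4.84593360e-01  3.38580227e-01 -2.85747473e-01  9.46427366e-01
  1.19237956e-04 -1.97530549e+00][ WARN:0@0.624] global loadsave.cpp:1063 imwrite_ Unsupported depth image for selected encoder is fallbacked to CV_8U.
```

View pics/c3.png

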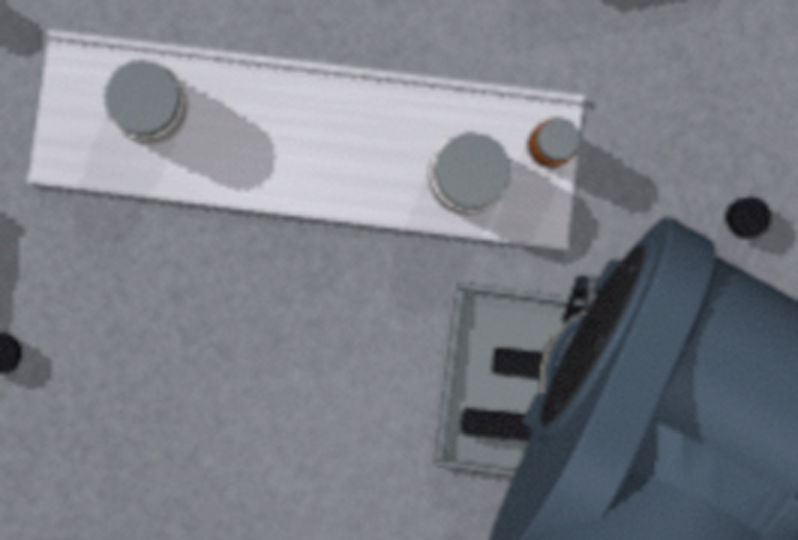

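The spatula's handle end is at (493,360), over the free half of the tray and parallel to the other spatula. I'll lower it now.

Call:
{"method": "play_rows", "body": {
  "deltas": [
    [[0.001,0,-0.015,0,0,0.5,0.1],[0,0,-0.018,0,0,0,0.1],[0,0,-0.012,0,0,0,0.1],[0,0,-0.007,0,0,0,0.1],[0,0,-0.004,0,0,0,0.1],[0,0,-0.002,0,0,0,0.1],[0,0,0,0,0,0,0.1]]
  ]
}}

```text
time_s: 6.8
position: [0.4605, -0.2422, 0.1859]
tool_rot: [[-0.067, -0.998, 0.0], [-0.998, 0.067, -0.0], [0.0, -0.0, -1.0]]
ft_force: [-1.0, 0.6, -0.2]
gripper_width: 0.0188
grip_force: 39.3
```

Call:
{"method": "play_rows", "body": {
  "deltas": [
    [[0,0,-0.001,0,0,0,0.1],[0,0,0,0,0,0,0.36],[0,0,0,0,0,0,0.36],[0,0,0,0,0,0,0.36],[0,0,0,0,0,0,0.36],[0,0,0.01,0,0,0,0.36],[0,0,0.03,0,0,0,0.36],[0,0,0.04,0,0,0,0.36],[0,0,0.04,0,0,0,1],[0,0,0.01,0,0,0,1]]
  ]
}}

```text
time_s: 7.8
position: [0.4612, -0.2426, 0.3197]
tool_rot: [[-0.067, -0.998, 0.005], [-0.998, 0.067, -0.003], [0.003, -0.006, -1.0]]
ft_force: [0.0, 1.2, -0.3]
gripper_width: 0.0589
grip_force: 0.0
```

Call:
{"method": "play_rows", "body": {
  "deltas": [
    [[-0.0026,0.0257,0,0,0,4.45,1],[-0.0026,0.0257,0,0,0,4.45,1],[-0.0026,0.0257,0,0,0,4.45,1],[-0.0026,0.0257,0,0,0,4.45,1],[-0.0026,0.0257,0,0,0,4.45,1],[-0.0026,0.0257,0,0,0,4.45,1],[-0.0026,0.0257,0,0,0,4.45,1],[-0.0026,0.0257,0,0,0,4.45,1],[-0.0026,0.0257,0,0,0,4.45,1],[-0.0026,0.0257,0,0,0,4.45,1],[-0.0026,0.0257,0,0,0,4.45,1],[-0.0026,0.0257,0,0,0,4.45,1],[-0.0026,0.0257,0,0,0,4.45,1],[-0.0026,0.0257,0,0,0,4.45,1],[-0.0026,0.0257,0,0,0,4.45,1],[-0.0026,0.0257,0,0,0,4.45,1],[-0.0026,0.0257,0,0,0,4.45,1],[-0.0026,0.0257,0,0,0,4.45,1],[-0.0026,0.0257,0,0,0,4.45,1],[-0.0026,0.0257,0,0,0,4.45,1]]
  ]
}}

```text
time_s: 9.8
position: [0.4081, 0.2728, 0.3149]
tool_rot: [[0.997, -0.081, -0.0], [-0.081, -0.997, -0.0], [0.0, 0.0, -1.0]]
ft_force: [0.2, -0.5, -0.7]
gripper_width: 0.0855
grip_force: 0.0
```

Call:
{"method": "play_rows", "body": {
  "deltas": [
    [[0,0,-0.012,-0.5,-6,0,1],[0,0,-0.012,-0.5,-6,0,1],[0,0,-0.012,-0.5,-6,0,1],[0,0,-0.012,-0.5,-6,0,1],[0,0,-0.012,-0.5,-6,0,1],[0,0,0,0,0,0,1],[0,0,0,0,0,0,1]]
  ]
}}

```text
time_s: 10.5
position: [0.4081, 0.2718, 0.255]
tool_rot: [[0.864, -0.084, 0.497], [-0.073, -0.996, -0.041], [0.499, -0.0, -0.867]]
ft_force: [0.4, 0.7, 0.7]
gripper_width: 0.0848
grip_force: 0.0
```

```bash
python3 - <<'E'
from h import *
o=arm.observe();print(o["joint_pos"].round(3),o["position"].round(4));print(o["tool_rot"].round(3))
crop(arm.capture("wrist"),0,0,560,420,1.4,"pics/w1.png")
crop(arm.capture("top"),170,155,266,180,3,"pics/c4.png")
E
```

```text
[ 0.689  0.105 -0.645  0.43  -0.355 -2.44 ] [0.4081 0.2718 0.255 ]
[[ 0.864 -0.084  0.497]
 [-0.073 -0.996 -0.041]
 [ 0.499 -0.    -0.867]][ WARN:0@0.774] global loadsave.cpp:1063 imwrite_ Unsupported depth image for selected encoder is fallbacked to CV_8U.
```

View pics/w1.png

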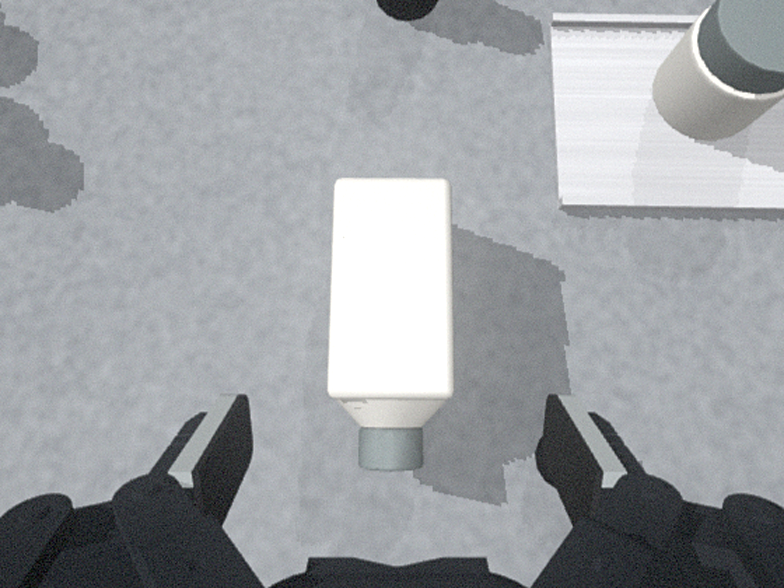

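View pics/c4.png

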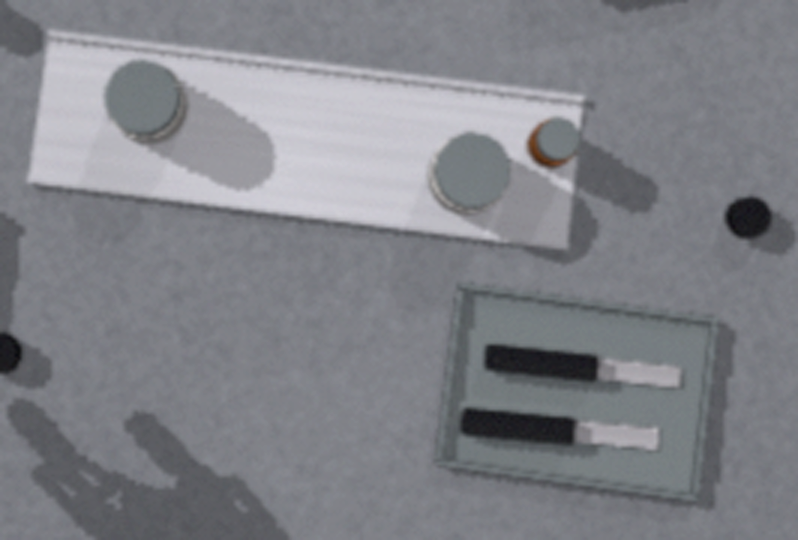

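The wrist view shows the bottle centred between the fingers and aligned with them (body (330–452, 178–398), cap (391,450)). The spatula lies well in the tray, from (485,357) to (680,377). I'll move in on the bottle.

Call:
{"method": "play_rows", "body": {
  "deltas": [
    [[0,0,-0.021,0,0,0,1],[0.005,-0.0005,-0.0087,0,0,0,1],[0.005,-0.0005,-0.0087,0,0,0,1],[0.005,-0.0005,-0.0087,0,0,0,1],[0.005,-0.0005,-0.0087,0,0,0,1],[0.005,-0.0005,-0.0087,0,0,0,1],[0.005,-0.0005,-0.0087,0,0,0,1],[0.005,-0.0005,-0.0087,0,0,0,1],[0.005,-0.0005,-0.0087,0,0,0,1],[0,0,0,0,0,0,1],[0,0,0,0,0,0,1]]
  ]
}}

```text
time_s: 11.7
position: [0.4484, 0.2677, 0.1639]
tool_rot: [[0.862, -0.084, 0.499], [-0.073, -0.996, -0.042], [0.501, -0.0, -0.865]]
ft_force: [0.0, 0.0, 1.1]
gripper_width: 0.0855
grip_force: 0.0
```

Call:
{"method": "play_rows", "body": {
  "deltas": [
    [[0,0,0,0,0,0,0.4],[0,0,0,0,0,0,0.4],[0,0,0,0,0,0,0.4],[0,0,0,0,0,0,0.4],[0,0,0,0,0,0,0.4],[0,0,0,0,0,0,0.4],[0,0,0,0,0,0,0.4]]
  ],
  "grip_force": 70
}}

```text
time_s: 12.4
position: [0.4485, 0.2681, 0.1648]
tool_rot: [[0.862, -0.084, 0.501], [-0.073, -0.996, -0.041], [0.502, -0.002, -0.865]]
ft_force: [-3.6, 1.3, 7.1]
gripper_width: 0.0534
grip_force: 72.9
```

Call:
{"method": "play_rows", "body": {
  "deltas": [
    [[0,0,0.01,0,0,0,0.4],[0,0,0.02,0,0,0,0.4],[0,0,0.03,0,0,0,0.4],[0,0,0.02,0.5,6,0,0.4],[0,0,0.02,0.5,6,0,0.4],[0,0,0.02,0.5,6,0,0.4],[0,0,0.02,0.5,6,0,0.4],[0,0,0.02,0.5,6,0,0.4],[0,0,0,0,0,0,0.4]]
  ]
}}

```text
time_s: 13.3
position: [0.4493, 0.2679, 0.3268]
tool_rot: [[0.996, -0.085, -0.001], [-0.085, -0.996, 0.001], [-0.001, -0.001, -1.0]]
ft_force: [0.6, -0.6, -3.6]
gripper_width: 0.0531
grip_force: 73.1
```

Call:
{"method": "play_rows", "body": {
  "deltas": [
    [[0.0019,-0.0147,0,0,0,-8.5,0.4],[0.0019,-0.0147,0,0,0,-8.5,0.4],[0.0019,-0.0147,0,0,0,-8.5,0.4],[0.0019,-0.0147,0,0,0,-8.5,0.4],[0.0019,-0.0147,0,0,0,-8.5,0.4],[0.0019,-0.0147,0,0,0,-8.5,0.4],[0.0019,-0.0147,0,0,0,-8.5,0.4],[0.0019,-0.0147,0,0,0,-8.5,0.4],[0.0019,-0.0147,0,0,0,-8.5,0.4],[0.0019,-0.0147,0,0,0,-8.5,0.4],[0.0019,-0.0147,0,0,0,-8.5,0.4],[0.0019,-0.0147,0,0,0,-8.5,0.4],[0,0,0,0,0,0,0.4]]
  ]
}}

```text
time_s: 14.6
position: [0.471, 0.0903, 0.3238]
tool_rot: [[-0.295, -0.956, 0.002], [-0.956, 0.295, -0.001], [0.001, -0.002, -1.0]]
ft_force: [-0.6, -0.2, -1.2]
gripper_width: 0.0533
grip_force: 73.3
```

```bash
python3 - <<'E'
from h import *
o=arm.observe();print(o["joint_pos"].round(3),o["position"].round(4));print(o["tool_rot"].round(3))
E
```

```text
[ 0.19   0.201 -0.256  1.112 -0.002 -1.082] [0.471  0.0903 0.3238]
[[-0.295 -0.956  0.002]
 [-0.956  0.295 -0.001]
 [ 0.001 -0.002 -1.   ]]
```

Call:
{"method": "play_rows", "body": {
  "deltas": [
    [[0.0016,-0.013,0,0,0,-7.8,0.4],[0.0016,-0.013,0,0,0,-7.8,0.4],[0.0016,-0.013,0,0,0,-7.8,0.4],[0.0016,-0.013,0,0,0,-7.8,0.4],[0.0016,-0.013,0,0,0,-7.8,0.4],[0.0016,-0.013,0,0,0,-7.8,0.4],[0.0016,-0.013,0,0,0,-7.8,0.4],[0.0016,-0.013,0,0,0,-7.8,0.4],[0.0016,-0.013,0,0,0,-7.8,0.4],[0.0016,-0.013,0,0,0,-7.8,0.4],[0,0,0,0,0,0,0.4]]
  ]
}}

```text
time_s: 15.7
position: [0.4872, -0.039, 0.3238]
tool_rot: [[-0.996, 0.085, 0.001], [0.085, 0.996, -0.001], [-0.001, -0.001, -1.0]]
ft_force: [-0.0, 0.7, -2.2]
gripper_width: 0.053
grip_force: 73.3
```

Call:
{"method": "play_rows", "body": {
  "deltas": [
    [[0,0,0,-0.5,-6,0,0.4],[0,0,0,-0.5,-6,0,0.4],[0,0,0,-0.5,-6,0,0.4],[0,0,0,-0.5,-6,0,0.4],[0,0,0,-0.5,-6,0,0.4],[0,0,0,-0.5,-6,0,0.4],[0,0,0,-0.5,-6,0,0.4],[0,0,0,-0.5,-6,0,0.4],[0,0,0,-0.5,-6,0,0.4],[0,0,0,-0.5,-6,0,0.4],[0,0,0,0,0,0,0.4],[0,0,0,0,0,0,0.4]]
  ]
}}

```text
time_s: 16.9
position: [0.4867, -0.038, 0.3231]
tool_rot: [[-0.503, 0.081, 0.861], [0.04, 0.997, -0.071], [-0.863, -0.001, -0.504]]
ft_force: [0.0, -0.4, -2.2]
gripper_width: 0.0533
grip_force: 73.2
```

```bash
python3 - <<'E'
from h import *
np.set_printoptions(suppress=True)
o=arm.observe();print(o["joint_pos"].round(3),o["position"].round(4));print(o["tool_rot"].round(3))
crop(arm.capture("side"),190,60,266,200,3,"pics/s2.png")
E
```

```text
[-0.076 -0.117 -0.998 -0.352 -0.005  0.002] [ 0.4867 -0.038   0.3231]
[[-0.503  0.081  0.861]
 [ 0.04   0.997 -0.071]
 [-0.863 -0.001 -0.504]][ WARN:0@0.571] global loadsave.cpp:1063 imwrite_ Unsupported depth image for selected encoder is fallbacked to CV_8U.
```

View pics/s2.png

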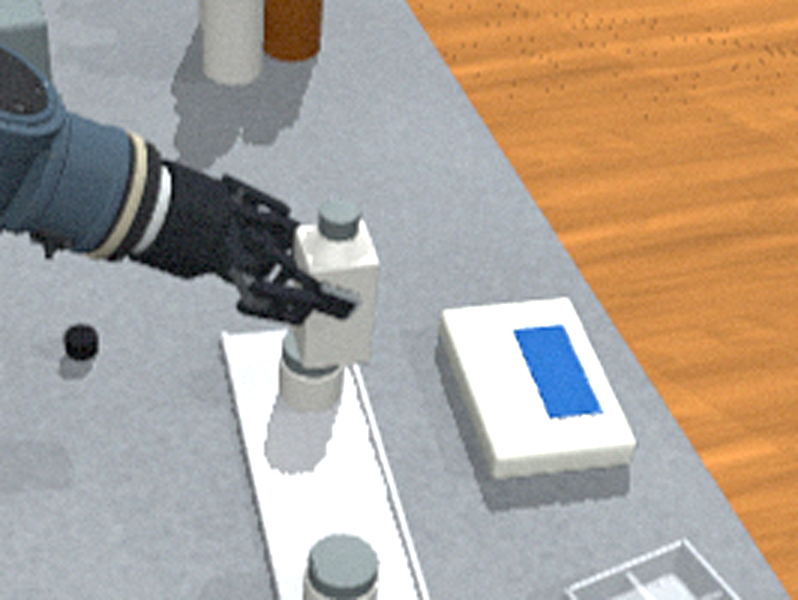

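The side view shows the bottle upright in the fingers above the lane, with its cap at (340,215) and base at (335,363). I'll lower it.

Call:
{"method": "play_rows", "body": {
  "deltas": [
    [[0.001,-0.002,-0.015,0,0,0,0.4],[0,0,-0.02,0,0,0,0.4],[0,0,-0.02,0,0,0,0.4],[0,0,-0.02,0,0,0,0.4],[0,0,-0.02,0,0,0,0.4],[0,0,-0.02,0,0,0,0.4],[0,0,-0.02,0,0,0,0.4],[0,0,-0.015,0,0,0,0.4],[0,0,-0.008,0,0,0,0.4],[0,0,-0.004,0,0,0,0.4],[0,0,0,0,0,0,0.4],[0,0,0,0,0,0,0.4]]
  ]
}}

```text
time_s: 18.15
position: [0.5066, -0.042, 0.171]
tool_rot: [[-0.513, 0.084, 0.855], [0.044, 0.996, -0.071], [-0.858, 0.001, -0.514]]
ft_force: [0.6, 0.2, -3.0]
gripper_width: 0.0532
grip_force: 73.2
```

```bash
python3 - <<'E'
from h import *
np.set_printoptions(suppress=True)
o=arm.observe();print(o["joint_pos"].round(3),o["position"].round(4),o["ft_force"].round(2));print(o["tool_rot"].round(3))
crop(arm.capture("side"),240,130,130,150,4,"pics/s3.png")
i=arm.camera_info("side");f=210/np.tan(np.radians(i["fov_y"]/2))
R=o["tool_rot"];g=o["position"]+.1547*R[:,2]
for s,n in((-1,'near -y'),(1,'far')):
  for a in(-1,1):
    p=np.array([g[0]+.003+a*.027+s*.002,g[1]+s*.027-a*.002,g[2]-.065,1]);c=i["camera_from_world"]@p
    u,v=i["cx"]-f*c[0]/c[2],i["cy"]+f*c[1]/c[2];print(n,a,p[:3].round(3),(u-240)*4+1.5,(v-130)*4+1.5)
E
```

```text
[-0.083  0.344 -1.134 -0.937 -0.     0.001] [ 0.5066 -0.042   0.171 ] [ 0.59  0.21 -3.04]
[[-0.513  0.084  0.855]
 [ 0.044  0.996 -0.071]
 [-0.858  0.001 -0.514]]
near -y -1 [ 0.613 -0.078  0.026] 224.9871115377366 387.453026590793
near -y 1 [ 0.667 -0.082  0.026] 308.01109916651626 376.44892669354283
far -1 [ 0.617 -0.024  0.026] 206.91117175089448 326.24388538127346
far 1 [ 0.671 -0.028  0.026] 287.75695388000577 315.909416631137[ WARN:0@0.512] global loadsave.cpp:1063 imwrite_ Unsupported depth image for selected encoder is fallbacked to CV_8U.
```

View pics/s3.png

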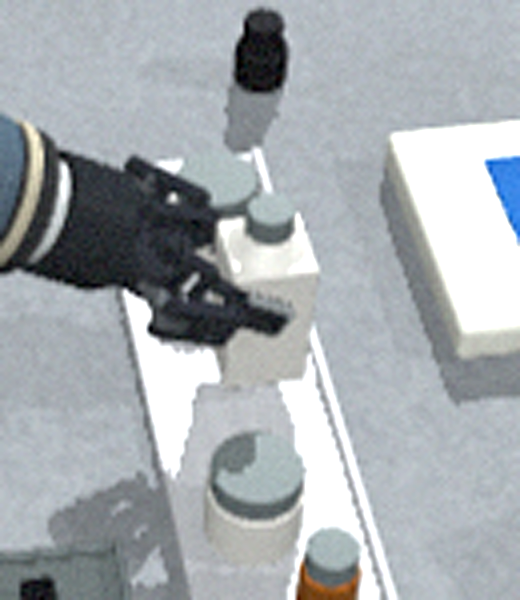

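The forearm joint is at its limit (q3 = -1.134), so the bottle came down about 18 mm farther forward than planned, still within the lane. The base is about 22 mm above the floor, and the projected corners match the picture. I'll keep lowering in small steps.

Call:
{"method": "play_rows", "body": {
  "deltas": [
    [[0,0,-0.003,0,-0.4,0,0.4],[0,0,-0.003,0,-0.4,0,0.4],[0,0,-0.003,0,0,0,0.4],[0,0,-0.003,0,0,0,0.4],[0,0,0,0,0,0,0.4]]
  ]
}}

```text
time_s: 18.7
position: [0.5109, -0.0425, 0.1594]
tool_rot: [[-0.505, 0.084, 0.859], [0.044, 0.996, -0.071], [-0.862, 0.002, -0.507]]
ft_force: [0.1, 0.6, -2.6]
gripper_width: 0.0533
grip_force: 73.2
```

```bash
python3 - <<'E'
from h import *
np.set_printoptions(suppress=True)
o=arm.observe();print(o["joint_pos"].round(3),o["position"].round(4),o["ft_force"].round(2));print(o["tool_rot"].round(3),o["position"]+.1547*o["tool_rot"][:,2])
E
```

```text
[-0.083  0.394 -1.134 -0.997  0.     0.002] [ 0.5109 -0.0425  0.1594] [ 0.09  0.61 -2.57]
[[-0.505  0.084  0.859]
 [ 0.044  0.996 -0.071]
 [-0.862  0.002 -0.507]] [ 0.6437809  -0.05345242  0.0809785 ]
```

Call:
{"method": "play_rows", "body": {
  "deltas": [
    [[0,0,0.02,0,-0.4,0,0.4],[0,0,0.03,0,0,0,0.4],[-0.0017,0.0105,0,0,0,-4.4,0.4],[-0.0017,0.0105,0,0,0,-4.4,0.4],[-0.0017,0.0105,0,0,0,-4.4,0.4],[-0.0017,0.0105,0,0,0,-4.4,0.4],[-0.0017,0.0105,0,0,0,-4.4,0.4],[0,0,0,0,0,0,0.4]]
  ]
}}

```text
time_s: 19.5
position: [0.5027, 0.0113, 0.2102]
tool_rot: [[-0.445, 0.451, 0.774], [0.228, 0.893, -0.389], [-0.866, 0.003, -0.5]]
ft_force: [0.5, 0.3, -2.3]
gripper_width: 0.0533
grip_force: 73.6
```

```bash
cat > st.py <<'E'
from h import *
np.set_printoptions(suppress=True)
o=arm.observe();print(o["joint_pos"].round(3),o["position"].round(4),o["ft_force"].round(2));print(o["tool_rot"].round(3),(o["position"]+.1547*o["tool_rot"][:,2]).round(4))
E
python3 st.py
```

```text
[ 0.168  0.216 -1.053 -0.647 -0.538  0.355] [0.5027 0.0113 0.2102] [ 0.49  0.29 -2.26]
[[-0.445  0.451  0.774]
 [ 0.228  0.893 -0.389]
 [-0.866  0.003 -0.5  ]] [ 0.6224 -0.0488  0.1329]
```

Call:
{"method": "play_rows", "body": {
  "deltas": [
    [[-0.001,0,-0.012,0,0,0,0.4],[0,0,-0.015,0,0,0,0.4],[0,0,-0.012,0,0,0,0.4],[0,0,-0.008,0,0,0,0.4],[0,0,0,0,0,0,0.4]]
  ]
}}

```text
time_s: 20.0
position: [0.5011, 0.0096, 0.1618]
tool_rot: [[-0.448, 0.449, 0.773], [0.227, 0.893, -0.388], [-0.865, 0.002, -0.502]]
ft_force: [0.1, 0.6, -3.0]
gripper_width: 0.0534
grip_force: 73.6
```

```bash
python3 st.py
```

```text
[ 0.164  0.363 -1.095 -0.836 -0.534  0.352] [0.5011 0.0096 0.1618] [ 0.06  0.6  -2.96]
[[-0.448  0.449  0.773]
 [ 0.227  0.893 -0.388]
 [-0.865  0.002 -0.502]] [ 0.6207 -0.0505  0.0842]
```

Call:
{"method": "play_rows", "body": {
  "deltas": [
    [[0,0,-0.005,0,0,0,0.4],[0,0,-0.004,0,0,0,0.4],[0,0,-0.002,0,0,0,0.4],[0,0,-0.001,0,0,0,0.4],[0,0,-0.001,0,0,0,0.4],[0,0,0,0,0,0,0.4]]
  ]
}}

```text
time_s: 20.6
position: [0.5015, 0.0101, 0.15]
tool_rot: [[-0.445, 0.451, 0.774], [0.228, 0.893, -0.389], [-0.866, 0.003, -0.5]]
ft_force: [-0.5, -0.3, -2.1]
gripper_width: 0.0532
grip_force: 73.6
```

Call:
{"method": "play_rows", "body": {
  "deltas": [
    [[0,0,-0.001,0,0,0,0.4],[0,0,-0.001,0,0,0,0.4],[0,0,-0.001,0,0,0,0.4],[0,0,0,0,0,0,0.4]]
  ]
}}

```text
time_s: 21.0
position: [0.5022, 0.01, 0.1488]
tool_rot: [[-0.44, 0.452, 0.776], [0.228, 0.892, -0.391], [-0.868, 0.005, -0.496]]
ft_force: [-17.3, 3.0, 27.7]
gripper_width: 0.0534
grip_force: 76.5
```

Call:
{"method": "play_rows", "body": {
  "deltas": [
    [[0,0,0.001,0,0,0,0.4],[0,0,0.0005,0,0,0,0.4],[0,0,0,0,0,0,0.4]]
  ]
}}

```text
time_s: 21.3
position: [0.5021, 0.01, 0.1493]
tool_rot: [[-0.443, 0.451, 0.775], [0.228, 0.892, -0.389], [-0.867, 0.004, -0.498]]
ft_force: [-0.7, -1.4, 7.0]
gripper_width: 0.0533
grip_force: 73.8
```

Contact is light now. I'll open the fingers and back off along the tool axis.

Call:
{"method": "play_rows", "body": {
  "deltas": [
    [[0,0,0,0,0,0,0.7],[0,0,0,0,0,0,0.8],[0,0,0,0,0,0,0.9],[0,0,0,0,0,0,0.9],[0,0,0,0,0,0,0.9],[-0.008,0.004,0.005,0,0,0,0.9],[-0.008,0.004,0.005,0,0,0,0.9],[-0.0155,0.0078,0.015,0,0,0,0.9],[-0.0155,0.0078,0.015,0,0,0,0.9],[-0.0155,0.0078,0.015,0,0,0,0.9],[-0.0155,0.0078,0.015,0,0,0,0.9]]
  ]
}}

```text
time_s: 22.4
position: [0.4322, 0.0543, 0.2247]
tool_rot: [[-0.452, 0.457, 0.766], [0.231, 0.89, -0.394], [-0.862, -0.001, -0.508]]
ft_force: [-0.6, -0.5, 0.1]
gripper_width: 0.0764
grip_force: 0.0
```

```bash
python3 st.py; python3 - <<'E'
from h import *
a=arm.capture("side");crop(a,230,110,200,150,4,"pics/s4.png")
E
```

```text
[ 0.329  0.06  -1.135 -0.491 -0.669  0.484] [0.4322 0.0543 0.2247] [-0.65 -0.52  0.08]
[[-0.452  0.457  0.766]
 [ 0.231  0.89  -0.394]
 [-0.862 -0.001 -0.508]] [ 0.5507 -0.0066  0.1462][ WARN:0@0.583] global loadsave.cpp:1063 imwrite_ Unsupported depth image for selected encoder is fallbacked to CV_8U.
```

View pics/s4.png

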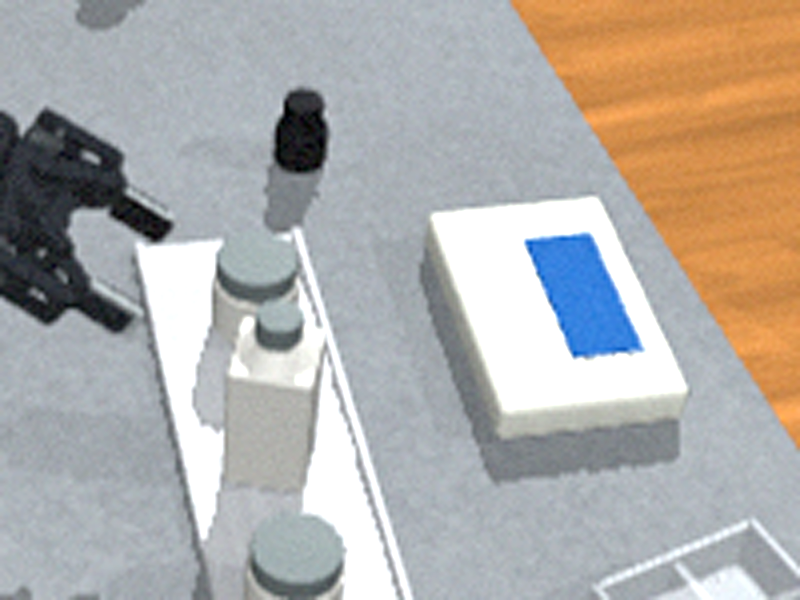

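The bottle stands free and upright in the lane between the jars (cap (280,322), base (268,485)). The gripper is clear of everything, so I'm handing in the job.

```bash
python3 -c "
from rig import arm
print(arm.job_done())"
```

```text
the job is handed in; nothing more can be done
None
```

I handed the job in at about 22 s without a verdict coming back: the last pictures show the bottle upright in the lane between the jars, turned about 20° to the lane, and the stray spatula flat in the tray beside the other, blade the same way.

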